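Stand the slumped serving boards back in their holders

ROBOT

A 6-joint arm with a two-finger parallel gripper is mounted at the origin on the work surface. World frame = base frame: x ahead of the robot, y to its left, z up, the work surface at z = 0. Lengths are in m, angles in rad, forces in N, time in s.
With the tool pointing down it reaches from about 0.25 to 0.775 m from the base axis. Payload 4 kg.
Tool frame: the origin (TCP) lies midway between the tips of the shut fingers; the grasp point (between the pads) lies 19 mm behind it; z points along the fingers, y is the line along which they close (so a half turn about z gives the same grasp; the last joint's range is limited). The gripper opens to 94 mm and grips with 3 to 60 N. Pads are 16 mm wide; open, the fingers measure 119 mm over their backs; the gripper's body (75 mm by 177 mm) begins 78 mm behind the grasp point.
Start: joints at [1.169, 0.087, 1.371, -0, 1.684, -0.103], TCP at [0.162, 0.526, 0.206] pointing down, gripper open.
Joint ranges: [-3.1, 3.1], [-0.76, 2.03], [0.27, 2.55], [-1.08, 4.22], [0.17, 2.65], [-2.57, 2.57]. Speed limits (rad/s): [2.79, 2.79, 3.14, 3.14, 3.14, 3.14].

INTERFACE

Orientations are given as [roll, pitch, yaw] about the fixed x, y, z axes, in that order (R = Rz(yaw) Ry(pitch) Rx(roll)).
In Python, from bench import sensors, eyes, job gives the robot as it stands.
- The arm moves only by the tool arm_command, never from a script. Its argument "series" is a list of rows, each a list of 7 numbers: the opening, from 0 (shut) to 1 (fully open), then the shift along the tool's x, y, z in cm, then the turn, a rotation vector about the tool's x, y, z in rad. In form: [[fingers, dx, dy, dz, wx, wy, wz], ...]. A call has 1 to 20 rows; each row shifts and turns the commanded pose from where the row before left it, along the tool's axes as they then stand; what a row does not reach is not made up. A row lasts 1/10 s, in which the tool goes at most 50 mm and 8.59 degrees, less where a joint would pass 70% of its speed; a pose out of reach is approached as far as the arm can. A call with a gripper value outside its range is refused whole. The fingers move at their own pace and stop on an object; the grip force is fixed at half the most. Time passes only in rows, so rows that do not move let the fingers close. It gives the time, the measured TCP pose, the force and the opening at its end, in the units of the state.
- sensors.get_obs(): the state, without advancing time (a new reading comes with each control period).
- eyes.snapshot(name): name is "side" or "top" or "wrist"; returns the picture (400x640x3 uint8, blue, green, red); there is no depth.
- eyes.get_calibration(name): a dict with "mtx" (3x3 intrinsics, pixels), "R" (3x3) and "t" (3): a world point X has camera coordinates R X + t. Camera axes: x right, y down, z forward; pixel columns grow to the right and rows downward; lengths in m; the calibration is good to about 2 mm. A picture is of the moment at which its call begins: read the wrist's pose just before it. get_calibration takes no time and is no camera call; for the wrist camera it gives the pose at the moment of the call.
- job.close_job(): hands the job in, once; it reports no verdict.
The state is a dict: "time": time; "joint_positions": joint angles; "qvel": joint speeds; "joint_torque": joint torques, N m; "tool_pos": TCP position; "ee_rot": TCP orientation; "wrist_force": force on the tool from outside, world axes, zero at the start; "wrist_torque": the same for the moment, N m; "width": finger opening in m.
Only numpy, scipy, OpenCV 4.12 (cv2) and the standard library are available. Lean on these libraries where they do the work, as an engineer would, in place of code of your own. Each camera call takes 0.05 s, during which the arm holds its last target. There are 200 camera calls.

TASK

Two wooden serving boards have slumped forward in their brass holders. Gently push each one up and over with the fingers, without flicking it and without lifting it out of its slot, so that it stands back against its holder's back rest and stays there when you let go. Leave everything else on the worktop where it is.

Things in the scene. Friction and masses are not known exactly. Their poses are not given: they have to be found in the camera images.
- holder_arched: Holder of the arched board, fixed to the worktop: wooden slab 180 (x) by 150 (y) by 14 mm high with a slot along y (see its slot point) and two brass wire arches 8 mm thick, 100 mm wide: front arch with its cross wire at x = -71, z = 110 mm; rear arch, the back rest, at x = +37, z = 129 mm. Origin: centre of the slab's underside, on the worktop; x points from front arch to back rest, z up.
- holder_square: Holder of the square-cornered board, fixed to the worktop: wooden slab 180 (x) by 150 (y) by 14 mm high with a slot along y (see its slot point) and two brass wire arches 8 mm thick, 100 mm wide: front arch with its cross wire at x = -71, z = 110 mm; rear arch, the back rest, at x = +37, z = 129 mm. Origin: centre of the slab's underside, on the worktop; x points from front arch to back rest, z up.
- board_arched: Wooden board with a semicircular top, 220 mm high, 160 wide, 16 thick, 0.35 kg. Loose. It starts slumped 35 degrees forward: foot in the slot, front (-x) face on the front arch. Stood back, it leans about 15 degrees onto the back rest; past upright it falls back by itself. Origin: centre of its lower edge; z up the board, y along its width, x towards the back rest.
- board_square: Rectangular wooden board, 180 mm high, 140 wide, 16 thick, 0.3 kg. Loose. It starts slumped 35 degrees forward: foot in the slot, front (-x) face on the front arch. Stood back, it leans about 15 degrees onto the back rest; past upright it falls back by itself. Origin: centre of its lower edge; z up the board, y along its width, x towards the back rest.
- board_arched_top (a point): Middle of the top edge of board_arched, half-way through its thickness, 220 mm from its lower edge; axes as the board's.
- board_arched_foot (a point): Middle of the lower edge of board_arched (the board's origin).
- holder_arched_slot (a point): Centre of the slot floor of holder_arched, 14 mm above the worktop; axes as the holder's. Two ridges along y, 14 mm high and 8 mm thick, inner faces 14 mm before and behind this point, keep the board's foot in the slot.
- board_square_top (a point): Middle of the top edge of board_square, half-way through its thickness, 180 mm from its lower edge; axes as the board's.
- board_square_foot (a point): Middle of the lower edge of board_square (the board's origin).
- holder_square_slot (a point): Centre of the slot floor of holder_square, 14 mm above the worktop; axes as the holder's. Two ridges along y, 14 mm high and 8 mm thick, inner faces 14 mm before and behind this point, keep the board's foot in the slot.
- pepper_mill: Bystander: turned dark wooden pepper mill, 50 mm across and 135 mm tall, loose; origin at the centre of its underside.
- ramekin: Bystander: small white bowl, 72 mm across and 45 mm tall, loose; origin at the centre of its underside.
- oil_bottle: Bystander: green oil bottle, 60 mm across and 190 mm tall, loose; origin at the centre of its underside.
- mug: Bystander: blue mug, 80 mm across and 90 mm tall, with a handle, loose; origin at the centre of its underside.
- jar: Bystander: amber jar with a steel cap, 70 mm across and 100 mm tall, loose; origin at the centre of its underside.
- spoon: Bystander: wooden spoon 220 mm long lying flat on the worktop, loose; it lies along its x axis, handle to -x.
Not all that is in view belongs to the job. Leave any pink look-alike of the board_arched alone. What is shaped like the board_square but blue is not meant.

How it is judged:
By the outcome, as a careful person would: the job done as asked, in the order asked, and still so for the second after the job is handed in, with the robot touching nothing.
It also fails if it takes over 56 s, if anything falls off the work surface, if the arm or the gripper's body presses on something with over 40 N, if the wrist force passes 120 N, or if a joint passes its speed limit or range.

## Working session

There is one attempt and no reset: what is moved stays moved. The work goes in short steps, Python scripts to look and compute and a tool call to move; the robot and the scene stay as the last step left them, time stands still between calls to the robot, and variables do not carry over. Pictures are saved under pics/ and viewed, on a budget of 10 in all, crops included, one or two more only if the job needs it, and the job is handed in when it is done.

Besides the shell and the picture viewer there is one more tool, called after ">>>" by a JSON object that holds its "fn" and its "kwargs". arm_command: Moves the arm, as the interface text tells. Its arguments: {"type":"object","properties":{"series":{"type":"array","items":{"type":"array","items":{"type":"number"}}}},"required":["series"]}

```bash
mkdir -p pics; ls; python3 - <<'E'
from bench import sensors, eyes
import cv2, numpy as np
for n in ("top","side"):
    im=eyes.snapshot(n); cv2.imwrite(f"pics/{n}0.png",im)
    c=eyes.get_calibration(n); print(n,np.round(c["mtx"],1).tolist(),np.round(-c["R"].T@c["t"],3),np.round(c["R"],3).tolist())
o=sensors.get_obs(); print(o["time"],o["tool_pos"],o["ee_rot"],o["width"])
E
```

```text
pics
top [[383.3, 0.0, 319.9], [0.0, 383.3, 196.1], [0.0, 0.0, 1.0]] [ 0.259 -0.112  1.557] [[0.014, -1.0, -0.009], [-0.99, -0.013, -0.142], [0.141, 0.011, -0.99]]
side [[434.7, 0.0, 322.8], [0.0, 434.7, 194.5], [0.0, 0.0, 1.0]] [-0.075  0.798  1.307] [[-0.857, -0.514, 0.018], [-0.394, 0.632, -0.667], [0.331, -0.579, -0.745]]
0.1 [0.16170976 0.52516996 0.20442408] [-3.13961322e+00 -1.81823470e-04  2.84279289e+00] 0.0938076420807439
```

View pics/top0.png

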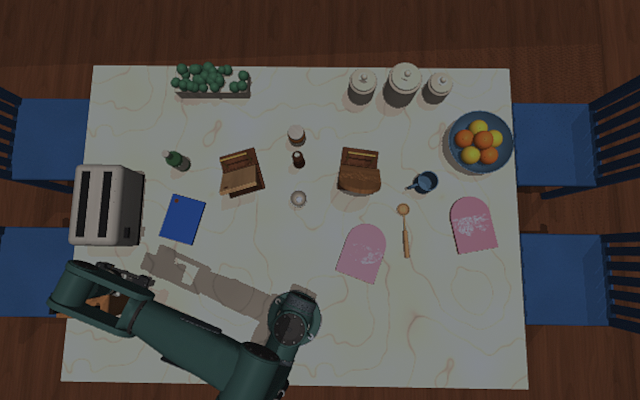

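View pics/side0.png

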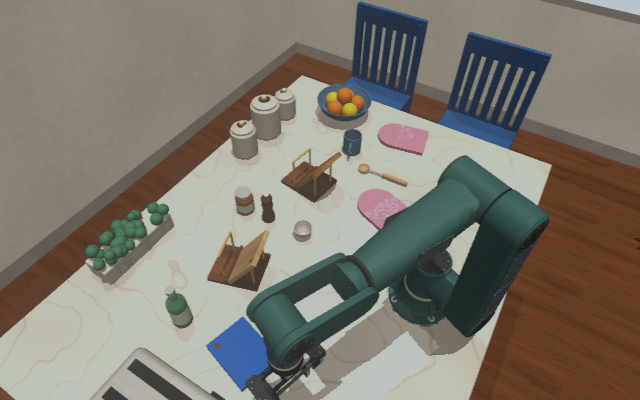

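The top view shows the square board's holder at about (241,173) and the arched board's at (360,170). Both boards are slumped towards the robot, with the back rests on the far side. The blue and pink look-alikes lie flat. I'll zoom in on the two holders.

```bash
python3 - <<'E'
import cv2, numpy as np
t=cv2.imread("pics/top0.png"); s=cv2.imread("pics/side0.png")
f=lambda im,x,y,w,h:cv2.convertScaleAbs(cv2.resize(im[y:y+h,x:x+w],(w*5,h*5),interpolation=cv2.INTER_CUBIC),alpha=1.6)
a=np.hstack([f(t,210,140,70,60),f(t,325,140,70,60)])
b=np.hstack([f(s,205,228,70,60),f(s,277,145,70,60)])
cv2.imwrite("pics/crop0.png",np.vstack([a,b]))
E
```

```text
(no output)
```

View pics/crop0.png

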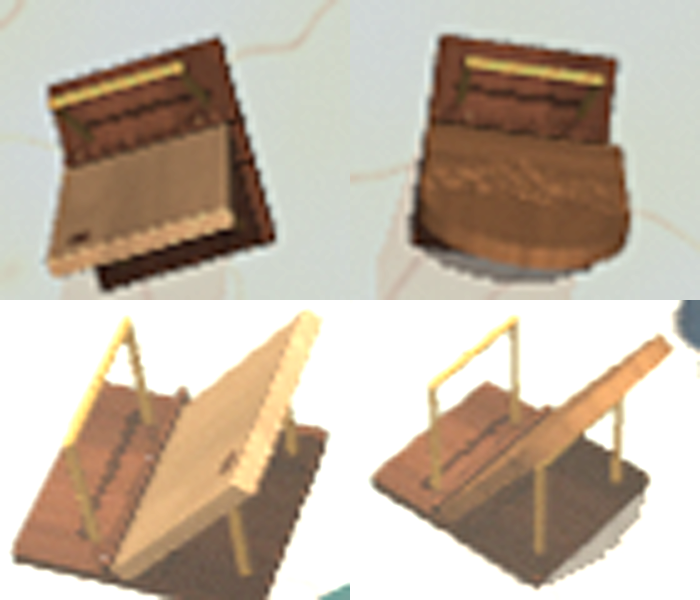

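The crop confirms it: both boards lean towards the robot on their front arches. The back-rest wires run between crop points (50,103)–(185,68) for the square holder and (465,62)–(603,80) for the arched one. Next I'll turn these into positions and check the results against the known sizes.

```bash
cat > h.py <<'E'
from bench import sensors, eyes
import numpy as np, cv2
from scipy.spatial.transform import Rotation as Ro
def ray(cam,px,z):
    c=eyes.get_calibration(cam); R,t=c["R"],np.ravel(c["t"]); o=-R.T@t
    d=R.T@np.linalg.solve(c["mtx"],[px[0],px[1],1.]); return o+d*(z-o[2])/d[2]
E
python3 - <<'E'
from h import *
T=lambda ox,x,y:(ox+x/5-.4,140+y/5-.4)
S=lambda ox,oy,x,y:(ox+x/5-.4,oy+y/5-.4)
pr=lambda n,*a:print(n,*[np.round(v,4) for v in a])
for n,l,r,corn in (("sq",T(210,50,103),T(210,185,68),dict(FR=T(210,220,40),NR=T(210,272,240),NL=T(210,103,286))),
              ("ar",T(325,115,62),T(325,253,80),dict(FL=T(325,90,38),FR=T(325,267,58),NL=T(325,60,243)))):
    a,b=ray("top",l,.129),ray("top",r,.129); u=a-b; L=np.linalg.norm(u); yaw=np.arctan2(u[1],u[0])-np.pi/2
    x=np.array([np.cos(yaw),np.sin(yaw),0]); o=(a+b)/2-.037*x
    pr(n,L,np.degrees(yaw),o[:2])
    for k,p in corn.items():
        q=ray("top",p,.014); d=q-o; pr(k,q[:2],d@x, d@[-x[1],x[0],0])
# side view check of back rest wires
for n,l,r in (("sq",S(205,228,68,445-300),S(205,228,127,322-300)),("ar",S(277,145,432-350,385-300),S(277,145,515-350,322-300))):
    a,b=ray("side",l,.129),ray("side",r,.129); u=a-b; yaw=np.arctan2(u[1],u[0])-np.pi/2
    o=(a+b)/2-.037*np.array([np.cos(yaw),np.sin(yaw),0]); pr(n+" side",np.linalg.norm(u),np.degrees(yaw),o[:2])
# tops of boards (top edge ends, mid thickness)
pr("sq top",ray("top",T(210,52,270),.165)[:2],ray("top",T(210,235,218),.165)[:2])
pr("ar top",ray("top",T(325,170,260),.199)[:2])
for n,p,z in (("mill",(298,154),.135),("jar",(296,132),.1),("ramekin",(298,196),.045),("bottle",(174,156),.19),("mug",(427,181),.09),("spoon",(404,210),.01)): pr(n,ray("top",p,z)[:2])
o=sensors.get_obs(); pr("tool x,y",*Ro.from_euler("xyz",o["ee_rot"]).as_matrix().T[:2])
E
```

```text
sq 0.1062 15.6637 [0.5758 0.2284]
FR [0.6795 0.1832] 0.0876 -0.0715
NR [0.512  0.1342] -0.0869 -0.0735
NL [0.4723 0.2707] -0.0883 0.0687
ar 0.1061 -6.9715 [ 0.5919 -0.2475]
FL [ 0.6855 -0.1856] 0.0854 0.0728
FR [ 0.6702 -0.3318] 0.088 -0.0742
NL [ 0.5132 -0.1622] -0.0884 0.0751
sq side 0.1015 17.4335 [0.5768 0.2293]
ar side 0.0973 -9.5196 [ 0.5921 -0.2461]
sq top [0.4628 0.2715] [0.5033 0.138 ]
ar top [ 0.4714 -0.235 ]
mill [ 0.6234 -0.0102]
jar [0.7211 0.0021]
ramekin [ 0.4747 -0.0076]
bottle [0.5964 0.4409]
mug [ 0.5334 -0.5098]
spoon [ 0.428  -0.4357]
tool x,y [-9.557e-01  2.944e-01  2.000e-04] [ 0.2944  0.9557 -0.002 ]
```

The slab corners come out at about ±0.09/±0.075 m and the two views agree, so the poses are good: square holder (0.576, 0.229) yaw 16°, arched holder (0.592, -0.247) yaw -7 to -8°. I'll push with the open fingers spread along the board's width, tips above the front arch. First I'll go in front of the square board.

>>> {"fn": "arm_command", "kwargs": {"series": [[1,0,0,0,0,0,-0.145],[1,0,0,0,0,0,-0.145],[1,0,0,0,0,0,-0.145],[1,0,0,0,0,0,-0.145],[1,-1.4,-3.3,0,0,0,0],[1,-1.4,-3.3,0,0,0,0],[1,-1.4,-3.3,0,0,0,0],[1,-1.4,-3.3,0,0,0,0],[1,-1.4,-3.3,0,0,0,0],[1,-1.4,-3.3,0,0,0,0],[1,-1.4,-3.3,0,0,0,0],[1,-1.4,-3.3,0,0,0,0],[1,-1.4,-3.3,0,0,0,0],[1,-1.4,-3.3,0,0,0,0],[1,-1.4,-3.3,0,0,0,0],[1,-1.4,-3.3,0,0,0,0],[1,0,0,0,0,0,0],[1,0,0,0,0,0,0]]}}

```text
time: 1.9
tool_pos: [0.4331, 0.1915, 0.2049]
ee_rot: [3.141, -0.001, -2.862]
wrist_force: [-1.0, -0.0, 0.3]
width: 0.0938
```

```bash
cat >> h.py <<'E'
H={"sq":(.5763,.2288,16.),"ar":(.592,-.247,-7.5)}
def rel(n,o=None):
    o=o or sensors.get_obs(); x,y,w=H[n]; p=o["tool_pos"]; w=np.radians(w); M=np.array([[np.cos(w),np.sin(w)],[-np.sin(w),np.cos(w)]])
    A=Ro.from_euler("xyz",o["ee_rot"]).as_matrix()
    print(n,"t",round(o["time"],2),"TCP in holder",np.round([*(M@(p[:2]-[x,y])),p[2]],4),"toolx",np.round(M@A[:2,0],3),"toolz",np.round(A[:,2],3),"F",np.round(o["wrist_force"],1))
E
python3 - <<'E'
from h import *
rel("sq")
cv2.imwrite("pics/s1.png",np.hstack([cv2.convertScaleAbs(eyes.snapshot(n)[a:a+270,b:b+400],alpha=1.5) for n,a,b in (("top",90,120),("side",130,120))]))
E
```

```text
sq t 1.9 TCP in holder [-0.148   0.0036  0.2049] toolx [-1. -0.] toolz [-0.002  0.    -1.   ] F [-1.  -0.   0.3]
```

View pics/s1.png

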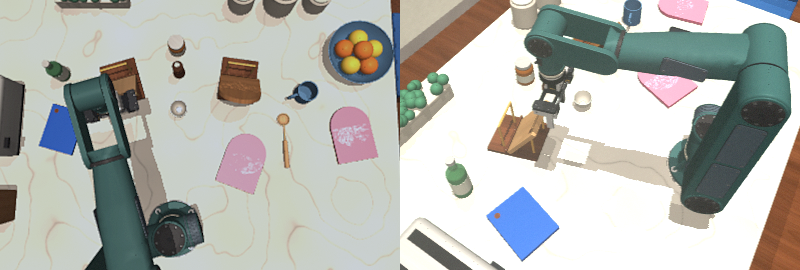

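The gripper stands in front of the square board, seen at (125,100) in the left panel, with nothing touched. I'll lower it and push slowly.

>>> {"fn": "arm_command", "kwargs": {"series": [[1,0,-0.1,1.5,0,0,0],[1,0,-0.1,1.5,0,0,0],[1,0,-0.1,1.5,0,0,0],[1,0,-0.1,1.5,0,0,0],[1,0,0,1.0,0,0,0],[1,-0.6,0,0,0,0,0],[1,-0.6,0,0,0,0,0],[1,-0.6,0,0,0,0,0],[1,-0.6,0,0,0,0,0],[1,-0.6,0,0,0,0,0],[1,-0.6,0,0,0,0,0],[1,-0.6,0,0,0,0,0],[1,-0.6,0,0,0,0,0],[1,-0.6,0,0,0,0,0],[1,-0.6,0,0,0,0,0]]}}

```text
time: 3.5
tool_pos: [0.4925, 0.2048, 0.1355]
ee_rot: [3.142, 0.0, -2.86]
wrist_force: [-1.7, 0.1, 1.1]
width: 0.0937
```

```bash
python3 -c "
from h import *
rel('sq')"
```

```text
sq t 3.5 TCP in holder [-0.0872  0.      0.1355] toolx [-1.    -0.002] toolz [ 0.  0. -1.] F [-1.7  0.1  1.1]
```

>>> {"fn": "arm_command", "kwargs": {"series": [[1,-0.5,0,0,0,0,0],[1,-0.5,0,0,0,0,0],[1,-0.5,0,0,0,0,0],[1,-0.5,0,0,0,0,0],[1,-0.5,0,0,0,0,0],[1,-0.5,0,0,0,0,0],[1,-0.5,0,0,0,0,0],[1,-0.5,0,0,0,0,0]]}}

```text
time: 4.3
tool_pos: [0.5308, 0.2159, 0.1354]
ee_rot: [3.142, 0.0, -2.86]
wrist_force: [-0.3, -0.0, 0.3]
width: 0.094
```

```bash
python3 - <<'E'
from h import *
rel("sq")
c=cv2.resize(eyes.snapshot("side")[200:310,180:300],(480,440),interpolation=2); cv2.imwrite("pics/s2.png",cv2.convertScaleAbs(c,alpha=1.5))
E
```

```text
sq t 4.3 TCP in holder [-4.730e-02  1.000e-04  1.354e-01] toolx [-1.    -0.002] toolz [ 0.  0. -1.] F [-0.3 -0.   0.3]
```

View pics/s2.png

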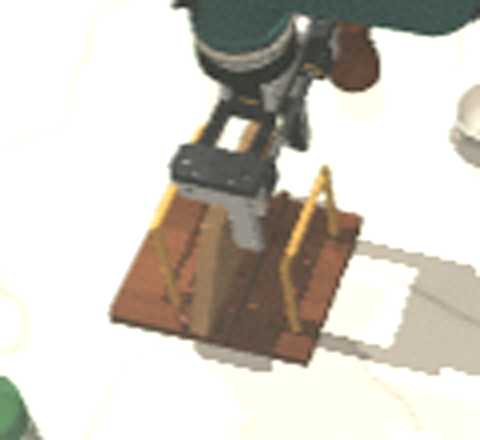

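The board, seen edge-on at (215,265), rises in its slot with the fingers on its front face and only small forces. I'll keep on slowly past upright.

>>> {"fn": "arm_command", "kwargs": {"series": [[1,-0.4,0,0,0,0,0],[1,-0.4,0,0,0,0,0],[1,-0.4,0,0,0,0,0],[1,-0.4,0,0,0,0,0],[1,-0.4,0,0,0,0,0],[1,-0.4,0,0,0,0,0],[1,-0.3,0,0,0,0,0],[1,-0.3,0,0,0,0,0],[1,-0.3,0,0,0,0,0],[1,-0.3,0,0,0,0,0],[1,-0.3,0,0,0,0,0],[1,-0.3,0,0,0,0,0],[1,-0.3,0,0,0,0,0],[1,-0.3,0,0,0,0,0],[1,-0.3,0,0,0,0,0],[1,0,0,0,0,0,0],[1,0,0,0,0,0,0]]}}

```text
time: 6.05
tool_pos: [0.5794, 0.2299, 0.1354]
ee_rot: [3.142, -0.0, -2.86]
wrist_force: [-1.0, -0.3, -0.7]
width: 0.0944
```

```bash
python3 - <<'E'
from h import *
rel("sq")
c=cv2.resize(eyes.snapshot("side")[200:310,180:300],(480,440),interpolation=2); cv2.imwrite("pics/s3.png",cv2.convertScaleAbs(c,alpha=1.5))
E
```

```text
sq t 6.05 TCP in holder [0.0033 0.0002 0.1354] toolx [-1.    -0.002] toolz [-0.  0. -1.] F [-1.  -0.3 -0.7]
```

View pics/s3.png

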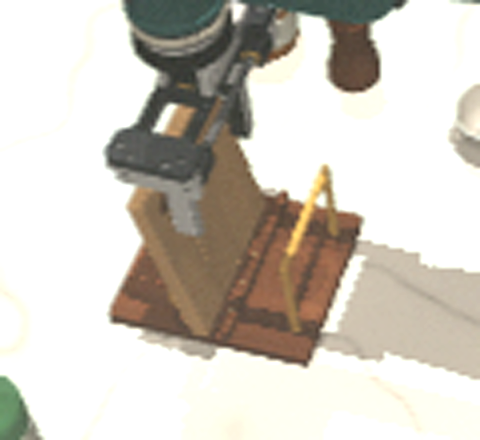

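The board, with its near top corner at (140,205), now leans back past upright. I'll nudge it a few more mm and watch the force, then retreat and lift away.

>>> {"fn": "arm_command", "kwargs": {"series": [[1,-0.2,0,0,0,0,0],[1,-0.2,0,0,0,0,0],[1,-0.1,0,0,0,0,0],[1,0,0,0,0,0,0],[1,0,0,0,0,0,0]]}}

```text
time: 6.6
tool_pos: [0.5842, 0.2313, 0.1355]
ee_rot: [3.142, -0.0, -2.86]
wrist_force: [-0.8, 0.2, -0.4]
width: 0.094
```

>>> {"fn": "arm_command", "kwargs": {"series": [[1,0.3,0,0,0,0,0],[1,0.5,0,0,0,0,0],[1,1,0,0,0,0,0],[1,2,0,0,0,0,0],[1,3,0,0,0,0,0],[1,3,0,0,0,0,0],[1,3,0,0,0,0,0],[1,3,0,0,0,0,0],[1,0,0,-3,0,0,0],[1,0,0,-3,0,0,0],[1,0,0,-3,0,0,0],[1,0,0,0,0,0,0]]}}

```text
time: 7.8
tool_pos: [0.4337, 0.1879, 0.2307]
ee_rot: [3.141, 0.01, -2.86]
wrist_force: [0.7, 0.6, 1.1]
width: 0.0939
```

```bash
python3 - <<'E'
from h import *
rel("sq"); rel("ar")
c=cv2.resize(eyes.snapshot("side")[140:320,180:400],(660,540),interpolation=2); cv2.imwrite("pics/s4.png",cv2.convertScaleAbs(c,alpha=1.5))
E
```

```text
sq t 7.8 TCP in holder [-0.1483 -0.      0.2307] toolx [-1.    -0.002] toolz [ 0.01   0.003 -1.   ] F [0.7 0.6 1.1]
ar t 7.8 TCP in holder [-0.2137  0.4105  0.2307] toolx [-0.916 -0.401] toolz [ 0.01   0.003 -1.   ] F [0.7 0.6 1.1]
```

View pics/s4.png

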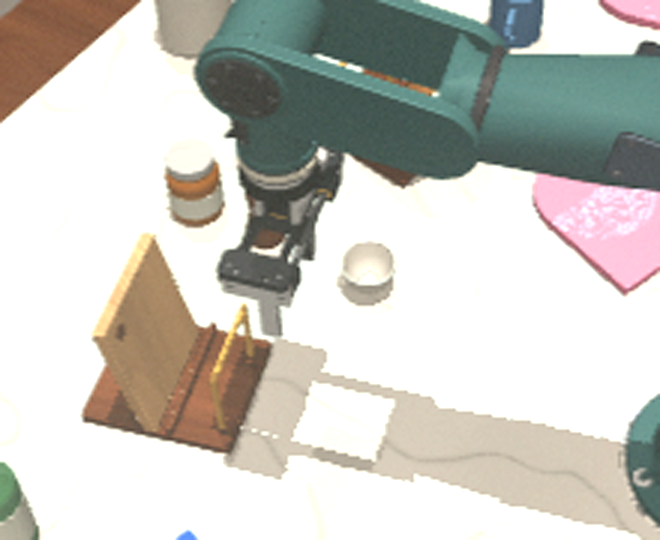

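The square board, with its top edge at (100,335)–(150,240), stands leaning back in its slot, clear of the gripper. The ramekin and jar haven't moved. Now to the arched board, travelling at a tip height of 0.23 m.

>>> {"fn": "arm_command", "kwargs": {"series": [[1,0,0,0,0,0,0.137],[1,0,0,0,0,0,0.137],[1,0,0,0,0,0,0.137],[1,-0.4,-3.4,0,0,0,0],[1,-0.4,-3.4,0,0,0,0],[1,-0.4,-3.4,0,0,0,0],[1,-0.4,-3.4,0,0,0,0],[1,-0.4,-3.4,0,0,0,0],[1,-0.4,-3.4,0,0,0,0],[1,-0.4,-3.4,0,0,0,0],[1,-0.4,-3.4,0,0,0,0],[1,-0.4,-3.4,0,0,0,0],[1,-0.4,-3.4,0,0,0,0],[1,-0.4,-3.4,0,0,0,0],[1,-0.4,-3.4,0,0,0,0],[1,0,0,0,0,0,0],[1,0,0,0,0,0,0]]}}

```text
time: 9.55
tool_pos: [0.4262, -0.2231, 0.2236]
ee_rot: [3.139, -0.003, 3.01]
wrist_force: [1.4, 0.9, -0.1]
width: 0.0937
```

```bash
python3 - <<'E'
from h import *
rel("ar")
cv2.imwrite("pics/a1.png",np.hstack([cv2.convertScaleAbs(cv2.resize(eyes.snapshot(n)[a:a+150,b:b+130],None,fx=3,fy=3,interpolation=2),alpha=1.5) for n,a,b in (("top",120,300),("side",110,250))]))
E
```

```text
ar t 9.55 TCP in holder [-0.1675  0.0021  0.2236] toolx [-1.  0.] toolz [-0.003  0.003 -1.   ] F [ 1.4  0.9 -0.1]
```

View pics/a1.png

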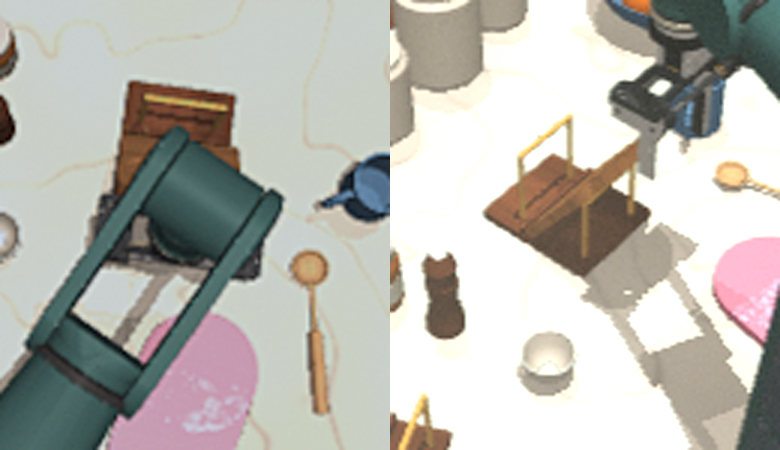

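The gripper stands just in front of the arched board, seen at (620,165) in the right panel, square to it. I'll lower it to a tip height of 0.15 and start the push.

>>> {"fn": "arm_command", "kwargs": {"series": [[1,0,-0.1,1.5,0,0,0],[1,0,-0.1,1.5,0,0,0],[1,0,0,1.5,0,0,0],[1,0,0,1.5,0,0,0],[1,0,0,1.3,0,0,0],[1,-0.6,0,0,0,0,0],[1,-0.6,0,0,0,0,0],[1,-0.6,0,0,0,0,0],[1,-0.6,0,0,0,0,0],[1,-0.6,0,0,0,0,0],[1,-0.6,0,0,0,0,0],[1,-0.6,0,0,0,0,0],[1,-0.6,0,0,0,0,0],[1,-0.6,0,0,0,0,0],[1,-0.6,0,0,0,0,0]]}}

```text
time: 11.15
tool_pos: [0.4868, -0.2333, 0.1526]
ee_rot: [-3.141, 0.0, 3.012]
wrist_force: [-1.3, -1.0, 1.4]
width: 0.0939
```

```bash
python3 - <<'E'
from h import *
rel("ar")
E
```

```text
ar t 11.15 TCP in holder [-0.1061 -0.0002  0.1526] toolx [-1.    -0.001] toolz [ 0. -0. -1.] F [-1.3 -1.   1.4]
```

Contact is light. I'll continue, rising a little so the palm clears the board's top.

>>> {"fn": "arm_command", "kwargs": {"series": [[1,-0.5,0,-0.1,0,0,0],[1,-0.5,0,-0.1,0,0,0],[1,-0.5,0,-0.1,0,0,0],[1,-0.5,0,-0.1,0,0,0],[1,-0.5,0,-0.1,0,0,0],[1,-0.5,0,-0.1,0,0,0],[1,-0.5,0,-0.1,0,0,0],[1,-0.5,0,-0.1,0,0,0],[1,-0.5,0,-0.1,0,0,0],[1,-0.5,0,-0.1,0,0,0],[1,-0.5,0,-0.1,0,0,0],[1,-0.5,0,-0.1,0,0,0]]}}

```text
time: 12.35
tool_pos: [0.5464, -0.2409, 0.1645]
ee_rot: [3.141, 0.0, 3.012]
wrist_force: [0.2, -0.3, 0.3]
width: 0.0939
```

```bash
python3 - <<'E'
from h import *
rel("ar")
cv2.imwrite("pics/a2.png",cv2.convertScaleAbs(cv2.resize(eyes.snapshot("side")[110:220,250:380],None,fx=4,fy=4,interpolation=2),alpha=1.5))
E
```

```text
ar t 12.35 TCP in holder [-4.600e-02  1.000e-04  1.645e-01] toolx [-1.    -0.001] toolz [ 0.  0. -1.] F [ 0.2 -0.3  0.3]
```

View pics/a2.png

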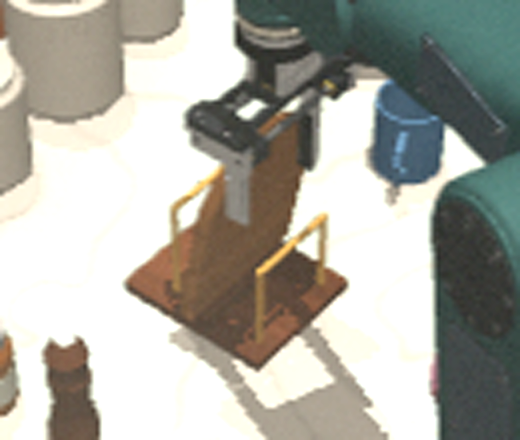

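The arched board, about (245,220), is coming up steadily in its slot with the fingers on its front face. I'll push it past upright slowly.

>>> {"fn": "arm_command", "kwargs": {"series": [[1,-0.4,0,0,0,0,0],[1,-0.4,0,0,0,0,0],[1,-0.4,0,0,0,0,0],[1,-0.4,0,0,0,0,0],[1,-0.4,0,0,0,0,0],[1,-0.4,0,0,0,0,0],[1,-0.3,0,0,0,0,0],[1,-0.3,0,0,0,0,0],[1,-0.3,0,0,0,0,0],[1,-0.3,0,0,0,0,0],[1,-0.3,0,0,0,0,0],[1,-0.3,0,0,0,0,0],[1,-0.3,0,0,0,0,0],[1,-0.3,0,0,0,0,0],[1,-0.3,0,0,0,0,0],[1,-0.3,0,0,0,0,0],[1,0,0,0,0,0,0],[1,0,0,0,0,0,0]]}}

```text
time: 14.2
tool_pos: [0.5995, -0.2478, 0.1644]
ee_rot: [3.141, -0.0, 3.012]
wrist_force: [0.5, -0.4, -0.6]
width: 0.0944
```

```bash
python3 - <<'E'
from h import *
rel("ar")
cv2.imwrite("pics/a3.png",cv2.convertScaleAbs(cv2.resize(eyes.snapshot("side")[110:220,250:380],None,fx=4,fy=4,interpolation=2),alpha=1.5))
E
```

```text
ar t 14.2 TCP in holder [0.0076 0.0002 0.1644] toolx [-1.    -0.001] toolz [-0.  0. -1.] F [ 0.5 -0.4 -0.6]
```

View pics/a3.png

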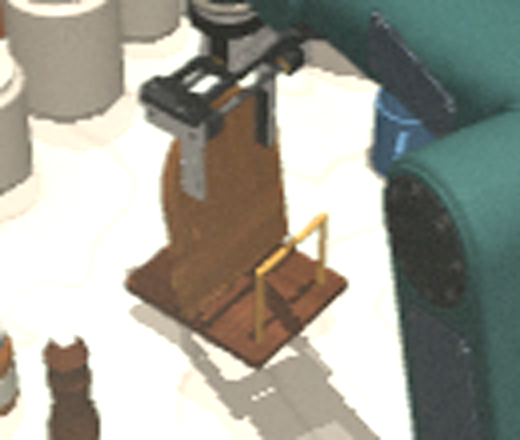

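The arched board now leans back behind the fingers, and the forces are near zero. I'll give it a last small follow-through, then retreat, rise and turn the arm aside for a clear view.

>>> {"fn": "arm_command", "kwargs": {"series": [[1,-0.2,0,0,0,0,0],[1,-0.2,0,0,0,0,0],[1,-0.2,0,0,0,0,0],[1,0,0,0,0,0,0],[1,0,0,0,0,0,0]]}}

```text
time: 14.75
tool_pos: [0.6055, -0.2486, 0.1644]
ee_rot: [3.141, -0.0, 3.012]
wrist_force: [-0.2, -0.0, -0.6]
width: 0.0943
```

>>> {"fn": "arm_command", "kwargs": {"series": [[1,0.3,0,0,0,0,0],[1,0.5,0,0,0,0,0],[1,1,0,0,0,0,0],[1,2,0,0,0,0,0],[1,3,0,0,0,0,0],[1,3,0,0,0,0,0],[1,3,0,0,0,0,0],[1,3,0,0,0,0,0],[1,3,0,-2,0,0,0],[1,2,2,-2,0,0,0],[1,2,3,-2,0,0,0],[1,1,3,0,0,0,0],[1,0,3,0,0,0,0],[1,0,3,0,0,0,0],[1,0,3,0,0,0,0],[1,0,3,0,0,0,0],[1,0,0,0,0,0,0],[1,0,0,0,0,0,0]]}}

```text
time: 16.55
tool_pos: [0.3947, -0.0194, 0.2245]
ee_rot: [-3.141, 0.001, 3.013]
wrist_force: [0.3, 0.2, 0.5]
width: 0.094
```

```bash
python3 - <<'E'
from h import *
rel("ar")
t=eyes.snapshot("top"); s=eyes.snapshot("side"); cv2.imwrite("pics/top9.png",t); cv2.imwrite("pics/side9.png",s)
f=lambda im,y,x:cv2.convertScaleAbs(cv2.resize(im[y:y+150,x:x+200],(780,585),interpolation=2)[:,:],alpha=1.5)
a=np.hstack([cv2.convertScaleAbs(cv2.resize(im[y:y+h,x:x+w],(400,int(400*h/w)),interpolation=2),alpha=1.5) for im,y,x,h,w in ((t,110,150,220,300),(s,130,150,220,300))])
cv2.imwrite("pics/f.png",cv2.resize(a,(800,int(a.shape[0]*800/a.shape[1]))))
d0=[cv2.imread(f"pics/{n}0.png") for n in("top","side")]
# bystanders, top view change per object patch
for n,(x,y) in dict(mill=(298,158),jar=(296,136),ramekin=(298,198),bottle=(176,160),mug=(425,182),spoon=(404,230),blue=(182,220),pink1=(361,253),pink2=(473,225)).items():
    print(n,round(float(cv2.absdiff(d0[0],t)[y-12:y+12,x-12:x+12].mean()),1))
E
```

```text
ar t 16.55 TCP in holder [-0.2253  0.1999  0.2245] toolx [-1.    -0.003] toolz [ 0.    -0.001 -1.   ] F [0.3 0.2 0.5]
mill 2.0
jar 2.0
ramekin 65.1
bottle 1.6
mug 1.6
spoon 2.2
blue 1.4
pink1 2.1
pink2 2.1
```

View pics/f.png

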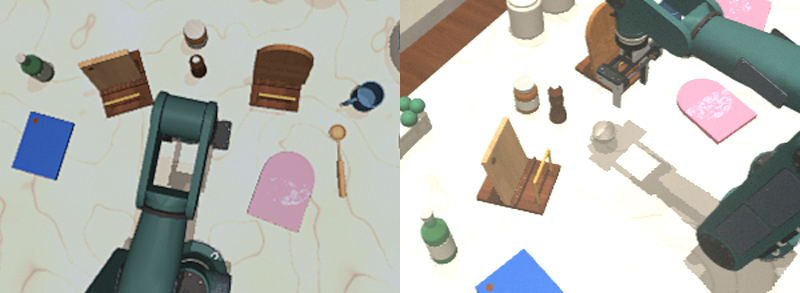

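```bash
python3 - <<'E'
from h import *
def hr(n,p):
    x,y,w=H[n]; w=np.radians(w); return np.round(np.array([[np.cos(w),np.sin(w)],[-np.sin(w),np.cos(w)]])@(p[:2]-[x,y]),3)
print("sq top ends",hr("sq",ray("top",(210,160.3),.189)),hr("sq",ray("top",(255,147.5),.189)),"ar apex",hr("ar",ray("top",(362.2,143.8),.228)))
a,b=cv2.imread("pics/side0.png"),cv2.imread("pics/side9.png")
def cen(im):
    p=im[218:244,288:318]; h=cv2.cvtColor(p,cv2.COLOR_BGR2GRAY); return cv2.Canny(h,60,150)
sh,_=cv2.phaseCorrelate(np.float32(cv2.cvtColor(a[218:244,288:318],6)),np.float32(cv2.cvtColor(b[218:244,288:318],6))); print("ramekin shift px",np.round(sh,2))
E
```

```text
sq top ends [0.027 0.074] [ 0.031 -0.096] ar apex [0.047 0.008]
ramekin shift px [-0.68  0.6 ]
```

```bash
python3 -c "
from bench import job
print(job.close_job())"
```

```text
the job is handed in; nothing more can be done
None
```

Both boards now lean back past upright in their slots and stayed there after I let go. I handed the job in at about 16.7 s of the 56 s allowed. I pushed each one slowly with the open fingers on its front face, following it a little past upright; the wrist forces I read after each move were about 2 N at most.

**Square board:** it was still standing about 9 s after release. Measured from the last top view, its top edge is about 29 mm behind the holder's centre, where I expected about 40 mm. That reading is rough: the two edge ends I picked came out 170 mm apart on a 140 mm board.

**Arched board:** its apex is about 47 mm behind the holder's centre, against about 51 mm expected. It was standing about 2 s after the fingers left it.

**Everything else:**
- **Mill, jar, bottle, mug, spoon and look-alikes:** these show no change in the top view.
- **Ramekin:** the arm hid it from above. In the side view it shifts by less than 1 pixel; the arm's shadow falls on it there, so I can't rule out a very small movement. The fingers only passed well above it.

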